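# Close down the photometer bench

## Robot

A 6-joint arm with a two-finger parallel gripper is mounted at the origin on the work surface. World frame = base frame: x ahead of the robot, y to its left, z up, the work surface at z = 0. Lengths are in mm, angles in rad, forces in N, time in s.
With the tool pointing down it reaches from about 325 to 850 mm from the base axis. Payload 4.4 kg.
Tool frame: the origin (TCP) lies between the finger pads; the fingertips stand env.nose_length ahead of it and the grasp point (between the pads) lies 3 mm ahead of it (env.nose_length is the distance from the TCP to the fingertips, in mm); z points along the fingers, y is the line along which they close (so a half turn about z gives the same grasp; the last joint's range is limited). The gripper opens to 94 mm and grips with 3 to 60 N. Pads are 16 mm wide; open, the fingers measure 119 mm over their backs; the gripper's body (75 mm by 177 mm) begins 78 mm behind the grasp point.
Start: joints at [0.965, 0.207, 1.542, -0, 1.393, -0.15], TCP at [253.113, 516.295, 227.447] pointing down, gripper open.
Joint ranges: [-2.73, 2.73], [-0.86, 2.22], [0.23, 2.46], [-1.11, 4.25], [0.08, 2.63], [-2.82, 2.82]. Speed limits (rad/s): [2.79, 2.79, 3.14, 3.14, 3.14, 3.14].

## Interface

Orientations are given as [roll, pitch, yaw] about the fixed x, y, z axes, in that order (R = Rz(yaw) Ry(pitch) Rx(roll)).
In Python, from rig import env, cams gives the robot as it stands.
- The arm moves only by the shell command python3 -m inch 'ROWS' [OPENING]. ROWS is JSON, a list of rows, each a list of 4 numbers: the shift along the world's x, y, z in m, then the turn about the world's z in degrees. In form: [[dx, dy, dz, roll], ...]. A call has 1 to 20 rows; each row shifts and turns the commanded pose from where the row before left it; what a row does not reach is not made up. A row lasts 1/12 s, in which the tool goes at most 41.7 mm and 7.16 degrees, less where a joint would pass 70% of its speed; a pose out of reach is approached as far as the arm can. A call is refused whole if a number of a shift passes 0.0417 or a number of a turn 7.16, either way. A call with a gripper value outside its range is refused whole. OPENING is the finger opening in m, from 0 to 0.094, set as the call begins (- or left out, the last holds). The fingers move at their own pace and stop on an object; the grip force is fixed at half the most. Time passes only in rows, so rows that do not move let the fingers close. It gives the time, the measured TCP pose, the force, the opening and the grip force at its end, in the units of the state.
- env.observe(): the state, without advancing time (a new reading comes with each control period).
- cams.snapshot(name): name is "scene" or "top" or "wrist"; returns a dict with "pixels" (480x640x3 uint8, red, green, blue), "fx", "fy", "cx", "cy" (pixels), "origin" and "rotation" of the camera in the world; the wrist camera has in their place "hand_eye" (4x4, takes a point from camera to tool coordinates, whose origin is the TCP and whose axes are the flange's). Camera axes: x right, y down, z forward; pixel columns grow to the right and rows downward; lengths in mm; the calibration is good to about 2 mm. A picture is of the moment at which its call begins: read the wrist's pose just before it. There is no depth.
- env.job_done(): hands the job in; it is judged then, once.
The state is a dict: "time": time; "q": joint angles; "joint_vel": joint speeds; "joint_torque": joint torques, N m; "ee_pos": TCP position; "tool_rot": TCP orientation; "contact_force": force on the tool from outside, world axes, zero at the start; "moment": the same for the moment, N m; "finger_gap": opening from 0.0 (shut) to 1.0 (fully open); "finger_force": force on a finger pad.
Only numpy, scipy, OpenCV 4.12 (cv2) and the standard library are available. Lean on these libraries where they do the work, as an engineer would, in place of code of your own. Each camera call takes 0.05 s, during which the arm holds its last target. There are 200 camera calls.

## Task

The last water sample has been read, so close the photometer bench down: slide the photometer's cover open, lift the sample cell out and stand it in a free hole of the cell rack, set the check standard (the cell with the index ring) right down in the emptied well with its pointer facing the raised mark, and slide the cover fully shut. Hang every rinsed sampling pail by its handle on a hook of the drip rack, one pail to a hook, hanging upright and still; the pails may be done before or after the cells. Do not tip a glass cell over, and leave the three bottles where they stand.

Things in the scene. Friction and masses are not known exactly. Their poses are not given: they have to be found in the camera images.
- photometer: bench photometer, 255 deep (x), 350 wide (y), 151 high, fixed; origin under its centre; its sloping front with the screen faces its -x. In its flat top deck, towards its -y end, is a cell pocket 100 x 100, 45 deep, under the sliding cover; in the middle of the pocket's floor is a round cell well, 36 in diameter with a 6 lead-in chamfer, 58 deep
- well (a point): centre of the well's mouth, on the pocket floor (106 above the bench, 45 below the deck); axes parallel to the photometer's; the well's floor is 58 below this point
- mark (a point): the raised white mark on the pocket floor, a T-shaped ridge 3 high and 20 long pointing at the well's axis from the photometer's front (-x) side; this point lies 34 from the well's axis, under where the pointer of a rightly turned check cell stops
- cover (a joint): travel of the flat sliding cover (112 x 112 x 6, lying on the deck) in m: 0 = fully shut over the pocket, 0.11 = fully open; it slides along the photometer's +y (from the robot, to the left) with about 1.2 N of friction and stays where it is left
- cover_grip (a point): top centre of the upright grip rib on the cover: rib 14 thick (photometer's y, the sliding direction) x 75 long (its x) x 26 high, its top 33 above the deck; moves with the cover
- sample_cell: capped glass sample cell without index ring, 96 high: body 30 in diameter, black ribbed screw cap 34 in diameter and 26 high at the top (70 to 96 above its base); origin at the centre of its base, z up its axis. It starts in the photometer's well; about 90 g
- check_cell: sealed check standard: a capped cell like the sample cell, plus a white index ring (40 in diameter, 62 to 70 above the base) just under the cap, with a pointer 7 wide along the cell's own +x to 34 from the axis; origin at the centre of its base, z up. Starts in hole0 of the cell rack. Down in the well, its ring stands 4 above the pocket floor; about 90 g
- pointer (a point): outer tip of the check cell's pointer, 34 from the cell's axis, 66 above its base
- cell_rack: white block, 62 (x) x 178 (y) x 65 high, fixed; origin under its centre; three round holes 36 in diameter and 40 deep in a row along its y, 58 apart; a cell in a hole stands with its base 25 above the bench
- hole0 (a point): mouth centre of the hole at the rack's -y end, 65 above the bench
- hole1 (a point): mouth centre of the middle hole
- hole2 (a point): mouth centre of the hole at the rack's +y end
- hook0 (a point): hook at the -y end of the drip rack. This point is on top of its level bar at mid-length, where a handle should lie, 269 above the bench; axes are the rack's: the bar (8 thick) runs along x, the rail is 55 behind (+x), the upturned end 40 to 50 before (-x, towards the robot), its tip 22 higher than this point
- hook1 (a point): the same point of the next hook. The steel drip rack is fixed: a tray 150 (x) x 445 (y) x 22 high on the bench under the hooks (60 before to 90 behind these points), two posts 430 apart (y), 55 behind the points, and a round rail between them, 14 thick, 265 high; four hooks 115 apart stick out of the rail towards the robot
- hook2 (a point): the same point of the third hook
- hook3 (a point): the same point of the hook at the +y end
- pail_a: steel sampling pail (three or four alike; None if absent): 90 in diameter at the rim, 76 at the foot, 85 high, with a rigid arched handle over the mouth in its own y-z plane: legs at y = +-47 and a bar 10 thick (x), 10 high, along y, its underside 150 above the base at the middle, falling 9 to each leg; origin at the centre of the base, z up; 150 to 300 g
- pail_b: steel sampling pail (three or four alike; None if absent): 90 in diameter at the rim, 76 at the foot, 85 high, with a rigid arched handle over the mouth in its own y-z plane: legs at y = +-47 and a bar 10 thick (x), 10 high, along y, its underside 150 above the base at the middle, falling 9 to each leg; origin at the centre of the base, z up; 150 to 300 g
- pail_c: steel sampling pail (three or four alike; None if absent): 90 in diameter at the rim, 76 at the foot, 85 high, with a rigid arched handle over the mouth in its own y-z plane: legs at y = +-47 and a bar 10 thick (x), 10 high, along y, its underside 150 above the base at the middle, falling 9 to each leg; origin at the centre of the base, z up; 150 to 300 g
- pail_d: steel sampling pail (three or four alike; None if absent): 90 in diameter at the rim, 76 at the foot, 85 high, with a rigid arched handle over the mouth in its own y-z plane: legs at y = +-47 and a bar 10 thick (x), 10 high, along y, its underside 150 above the base at the middle, falling 9 to each leg; origin at the centre of the base, z up; 150 to 300 g
- wash_bottle: bystander: white wash bottle, 70 in diameter, 228 high with its bent spout; origin at the centre of its base
- water_bottle: bystander: clear water bottle with blue cap, 64 in diameter, 210 high; origin at the centre of its base
- reagent_bottle: bystander: amber reagent jar, 72 in diameter, 160 high; origin at the centre of its base
Mind the look-alikes: they are no part of the job. Leave any yellow look-alike of the pail_a alone.

How it is judged:
By the outcome, as a careful person would: the job done as asked, in the order asked, and still so for the second after the job is handed in, with the robot touching nothing.
Of pail_a, pail_b, pail_c, pail_d only 3 to 4 are there at a start; the rules pass over those that are not, and their reading is None.
At some moment in a run one of pail_a, pail_b, pail_c, pail_d may be knocked a few centimetres aside while the robot is not near it.
It also fails if it takes over 208 s, if anything falls off the work surface, if the arm or the gripper's body presses on something with over 40 N, if the wrist force passes 120 N, or if a joint passes its speed limit or range.

## Working session

There is one attempt and no reset: what is moved stays moved. The work goes in short steps, Python scripts to look and compute and a shell command to move; the robot and the scene stay as the last step left them, time stands still between calls to the robot, and variables do not carry over. Pictures are saved under pics/ and viewed, at most 14 in all, crops included, and the job is handed in when it is done.

```bash
ls; mkdir -p pics; python3 - <<'E'
from rig import env,cams
import cv2,json
print(env.observe(), env.nose_length)
for n in ("scene","top"):
    s=cams.snapshot(n); cv2.imwrite(f"pics/{n}0.png",s["pixels"][:,:,::-1])
    print(n,{k:(v.tolist() if hasattr(v,'tolist') else v) for k,v in s.items() if k!="pixels"})
s=cams.snapshot("wrist");print(s["hand_eye"],s["fx"],s["fy"],s["cx"],s["cy"])
E
```

```text
pics
{'time': 0.0, 'q': array([ 9.64511535e-01,  2.07381117e-01,  1.54292766e+00,  7.13312146e-07,
        1.39351107e+00, -1.50512199e-01]), 'joint_vel': array([-1.38462144e-03, -2.05115934e-03, -9.42556779e-05,  4.70342460e-04,
        3.47266845e-04,  1.49718044e-03]), 'joint_torque': array([ 8.84398901e-05, -3.70883596e+01, -2.81415886e+01,  6.98353280e-02,
        3.61953769e-02, -1.45624626e-04]), 'ee_pos': array([252.67270643, 515.6717854 , 226.32531687]), 'tool_rot': array([-3.13939075e+00, -3.34649046e-04,  2.68581957e+00]), 'contact_force': array([-0.01475582,  0.23797337,  0.38571309]), 'moment': array([-0.05576188, -0.00833935,  0.01025148]), 'finger_force': 0.0, 'finger_gap': 0.9982696036303688} 22.0
scene {'fx': 515.6023264889909, 'fy': 515.6023264889909, 'cx': 319.447773139073, 'cy': 242.49294202524206, 'origin': [954.7834855329479, 622.7121441712397, 1217.3756386817392], 'rotation': [-2.4823112456365717, -0.013529563802028521, 2.505642694901386]}
top {'fx': 576.672754627432, 'fy': 576.672754627432, 'cx': 321.2890675883478, 'cy': 235.97435355488633, 'origin': [337.8341554440594, 29.492446923489368, 1681.3266016498558], 'rotation': [-3.049116607881227, -0.008040518590130885, -1.5900474264680693]}
[[-2.71677311e-04 -9.72316215e-01 -2.33668791e-01  6.73810928e+01]
 [ 9.99999927e-01 -3.27100979e-04  1.98435979e-04 -2.43435646e-01]
 [-2.69375811e-04 -2.33668720e-01  9.72316233e-01 -1.57794576e+02]
 [ 0.00000000e+00  0.00000000e+00  0.00000000e+00  1.00000000e+00]] 413.5484026299211 413.5484026299211 317.05670116857357 240.8992528381888
```

View pics/scene0.png

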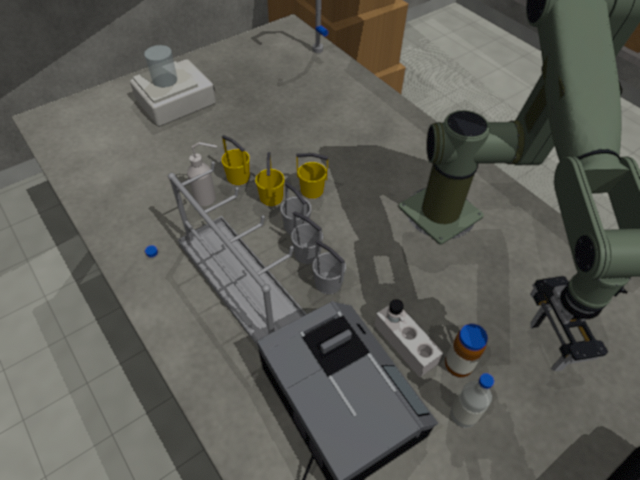

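View pics/top0.png

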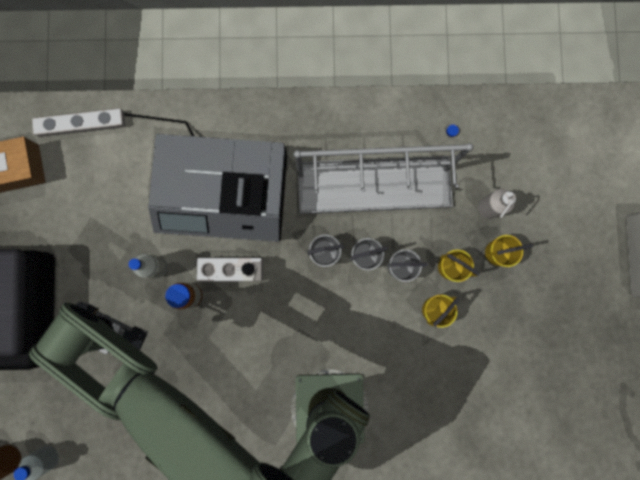

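The top view shows three steel pails at (325,250), (368,253) and (406,264), with three yellow look-alikes at (458,265), (506,250) and (440,310). The cover is at (243,193), the check cell at (248,269) and the hooks between x=316 and 456. I'll enlarge for accurate picks.

```bash
cat > h.py <<'E'
import numpy as np,cv2
from scipy.spatial.transform import Rotation as R
from rig import env,cams
def snap(n):
    o=env.observe(); s=cams.snapshot(n)
    if n=="wrist":
        T=np.eye(4);T[:3,:3]=R.from_euler('xyz',o['tool_rot']).as_matrix();T[:3,3]=o['ee_pos']
        C=T@np.array(s['hand_eye']); M=C[:3,:3];O=C[:3,3]
    else: M=R.from_euler('xyz',s['rotation']).as_matrix();O=np.array(s['origin'])
    return dict(im=np.ascontiguousarray(s['pixels'][:,:,::-1]),K=(s['fx'],s['fy'],s['cx'],s['cy']),M=M,O=O)
def ray(c,u,v):
    fx,fy,cx,cy=c['K']; d=c['M']@np.array([(u-cx)/fx,(v-cy)/fy,1.]); return d/np.linalg.norm(d)
def plane(c,u,v,z):
    d=ray(c,u,v); return (c['O']+d*(z-c['O'][2])/d[2]).round(1)
def tri(c1,p1,c2,p2):
    A=0;b=0
    for c,p in((c1,p1),(c2,p2)):
        d=ray(c,*p);P=np.eye(3)-np.outer(d,d);A=A+P;b=b+P@c['O']
    return np.linalg.solve(A,b).round(1)
def proj(c,p):
    q=c['M'].T@(np.array(p,float)-c['O']);fx,fy,cx,cy=c['K'];return np.array([fx*q[0]/q[2]+cx,fy*q[1]/q[2]+cy]).round(1)
def crop(c,name,x0,y0,x1,y1,f):
    cv2.imwrite('pics/'+name,cv2.resize(c['im'][y0:y1,x0:x1],None,fx=f,fy=f,interpolation=cv2.INTER_CUBIC))
E
python3 - <<'E'
from h import *
t=snap('top');s=snap('scene')
crop(t,'t1.png',140,130,480,300,2.35)
crop(s,'s1.png',150,150,450,410,2.3)
print([env.observe()['ee_pos'] for _ in range(2)])
for n,p,z in [('pailrim0',(325,250),85),('p1',(368,253),85),('p2',(406,264),85),('cover',(243,193),160),('check',(248,269),121),('hole1',(229,269),65),('hole2',(208,269),65)]: print(n,plane(t,*p,z))
E
```

```text
[array([252.88957921, 516.01646645, 226.88781223]), array([252.88957921, 516.01646645, 226.88781223])]
pailrim0 [446.4   4.3  85. ]
p1 [ 435.8 -114.9   85. ]
p2 [ 403.3 -219.4   85. ]
cover [597.5 220.9 160. ]
check [396.4 213.8 121. ]
hole1 [399.5 273.4  65. ]
hole2 [400.6 332.1  65. ]
```

View pics/t1.png

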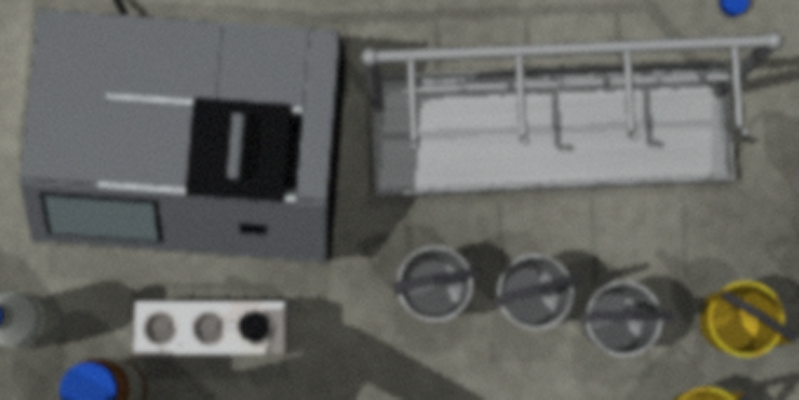

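View pics/s1.png

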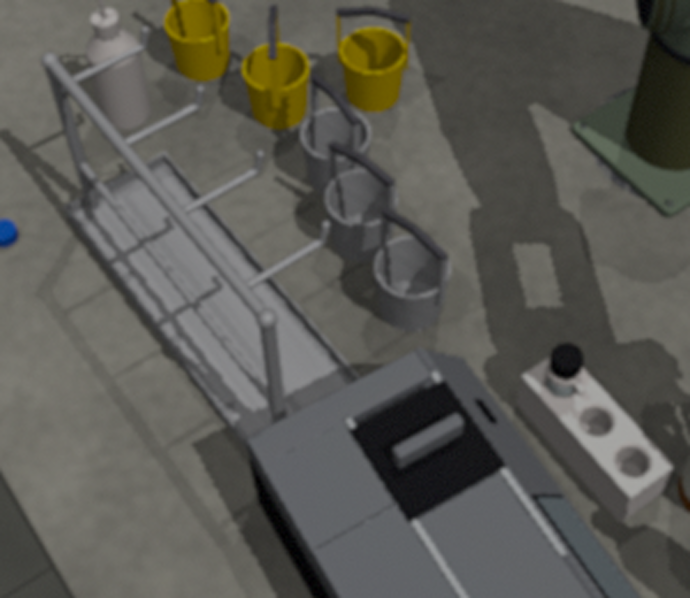

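```bash
cat > m.py <<'E'
from h import *
t=snap('top');s=snap('scene')
T=lambda x,y:((x+.5)/2.35-.5+140,(y+.5)/2.35-.5+130)
S=lambda x,y:((x+.5)/2.3-.5+150,(y+.5)/2.3-.5+150)
if __name__=="__main__":
    for n,a,b in [('rail3end',(368,57),(268,318)),('rail0end',(778,41),(50,60)),('tip3',(413,140),(326,230)),('tip2',(522,137),(260,155)),('tip1',(631,133),(203,90)),('tip0',(744,133),(145,30)),('rib',(235,146),(428,437)),('cap',(254,326),(567,358)),
      ('hole1',(208,328),(597,420)),('hole2',(160,328),(632,460)),('handleA',(437,281),(413,236)),('handleB',(535,291),(362,165)),('handleC',(625,316),(335,102))]:
        print(n,tri(t,T(*a),s,S(*b)))
    print('plane')
    for n,p,z in [('ribtop',(238,112),184),('ribbot',(232,178),184),('coverTL',(194,100),157),('coverBL',(189,191),157),('coverTR',(293,106),157),('coverBR',(287,196),157),
     ('rackTL',(137,302),65),('rackTR',(285,302),65),('rackBL',(135,354),65),('rackBR',(283,354),65),
     ('hAl',(397,287),151),('hAr',(473,275),151),('hBl',(497,300),151),('hBr',(573,287),151),('hCl',(586,317),151),('hCr',(663,316),151),
     ('rimA',(436,283),85),('rimB',(536,291),85),('rimC',(624,317),85),('tip3',(413,140),291),('tip0',(744,133),291),('root3',(412,57),270),('root0',(735,42),270)]: print(n,plane(t,*T(*p),z))
E
python3 m.py
```

```text
rail3end [675.5  73.2 269.8]
rail0end [ 686.1 -364.   263.6]
tip3 [580.8  28.8 287.1]
tip2 [582.2 -85.4 292.5]
tip1 [ 583.4 -198.   293.7]
tip0 [ 584.3 -318.5  287.9]
rib [598.1 226.2 180.1]
cap [398.3 214.7 115.8]
hole1 [399.2 274.6  67.6]
hole2 [400.5 331.5  66.5]
handleA [445.3   2.4 141.3]
handleB [ 433.1 -109.8  148.8]
handleC [ 402.4 -210.4  150.6]
plane
ribtop [635.1 222.9 184. ]
ribbot [560.7 230.1 184. ]
coverTL [655.2 276.4 157. ]
coverBL [550.7 282.4 157. ]
coverTR [646.3 163.7 157. ]
coverBR [543.  171.6 157. ]
rackTL [431.3 360.   65. ]
rackTR [428.  183.8  65. ]
rackBL [369.5 362.3  65. ]
rackBR [366.2 186.8  65. ]
hAl [437.8  48.9 151. ]
hAr [449.8 -37.4 151. ]
hBl [420.9 -63.9 151. ]
hBr [ 434.  -150.3  151. ]
hCl [ 399.8 -164.1  151. ]
hCr [ 399.3 -251.2  151. ]
rimA [446.    3.6  85. ]
rimB [ 434.3 -114.3   85. ]
rimC [ 401.6 -217.2   85. ]
tip3 [581.2  27.9 291. ]
tip0 [ 582.4 -316.7  291. ]
root3 [673.9  27.3 270. ]
root0 [ 684.1 -316.3  270. ]
```

```bash
python3 -m inch '[[0,0,0.034,7],[0,0,0.034,7],[0,0,0.034,7],[0.025,-0.0265,0,0],[0.025,-0.0265,0,0],[0.025,-0.0265,0,0],[0.025,-0.0265,0,0],[0.025,-0.0265,0,0],[0.025,-0.0265,0,0],[0.025,-0.0265,0,0],[0.025,-0.0265,0,0],[0.025,-0.0265,0,0],[0.025,-0.0265,0,0],[0,0,0,0],[0,0,0,0]]' 0.05
python3 - <<'E'
from h import *
w=snap('wrist');cv2.imwrite('pics/w1.png',w['im']);np.savez('w1.npz',**w);print(env.observe())
E
```

```text
time: 1.6
ee_pos: [504.1, 249.8, 329.1]
tool_rot: [3.142, -0.001, 3.049]
contact_force: [0.6, -0.5, -0.3]
finger_gap: 0.533
finger_force: 0.0
{'time': 1.65, 'q': array([ 3.08369787e-01,  1.20465676e-01,  1.43288406e+00,  6.74738963e-04,
        1.58899614e+00, -1.17156507e+00]), 'joint_vel': array([ 0.03788511, -0.01092838,  0.0082245 ,  0.00163959,  0.0016051 ,
       -0.00054747]), 'joint_torque': array([-1.07799657e+00, -3.45306766e+01, -2.98153245e+01, -7.98238814e-02,
        3.62488849e-02, -1.03164124e-02]), 'ee_pos': array([503.16836503, 250.96853114, 329.19787374]), 'tool_rot': array([ 3.14126386e+00, -9.56227959e-04,  3.05074337e+00]), 'contact_force': array([0.10496481, 0.83323591, 0.34640219]), 'moment': array([-0.00502521, -0.01876717,  0.0073532 ]), 'finger_force': 0.0, 'finger_gap': 0.5290604544390394}
```

View pics/w1.png

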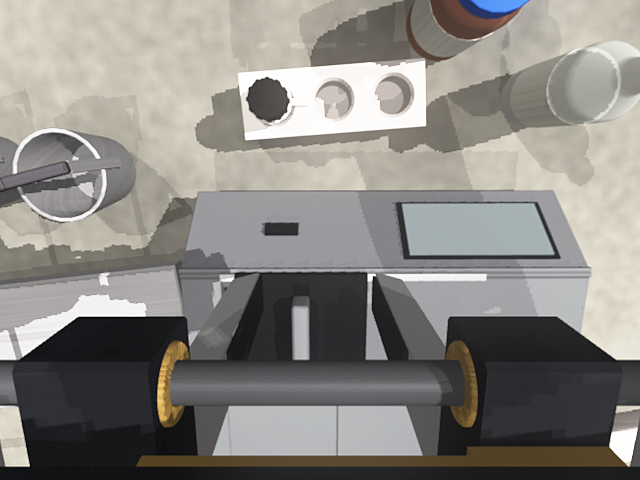

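The wrist view shows the rack holes at (333,98) and (393,93), the cap at (268,100) with the pointer to its right (+y), and the rib's near end at (301,297).

```bash
python3 - <<'E'
from h import *
w=dict(np.load('w1.npz'))
for n,p,z in [('cap',(268,100),121),('h1',(333,98),65),('h2',(393,94),65),('pointer',(304,103),91),('ribend',(301,297),184),('deckL',(182,268),151),('deckR',(590,270),151),('covR',(367,273),157),
 ('rk0',(238,72),65),('rk1',(423,60),65),('rk2',(427,125),65),('rk3',(246,139),65),('botR',(585,191),0),('scrTL',(397,203),110),('scrTR',(549,203),110)]: print(n,plane(w,*p,z))
# white mask around check cell
hsv=cv2.cvtColor(w['im'],cv2.COLOR_BGR2HSV)
crop(w,'c1.png',225,45,345,150,5)
E
```

```text
cap [399.1 218.  121. ]
h1 [397.3 275.2  65. ]
h2 [399.  333.2  65. ]
pointer [401.6 247.3  91. ]
ribend [552.8 232.5 184. ]
deckL [530.  132.1 151. ]
deckR [564. 477. 151.]
covR [547.  287.6 157. ]
rk0 [365.3 186.8  65. ]
rk1 [371.1 363.2  65. ]
rk2 [431.  365.1  65. ]
rk3 [427.7 186.1  65. ]
botR [522.4 564.7   0. ]
scrTL [498.1 323.9 110. ]
scrTR [511.1 462.7 110. ]
```

View pics/c1.png

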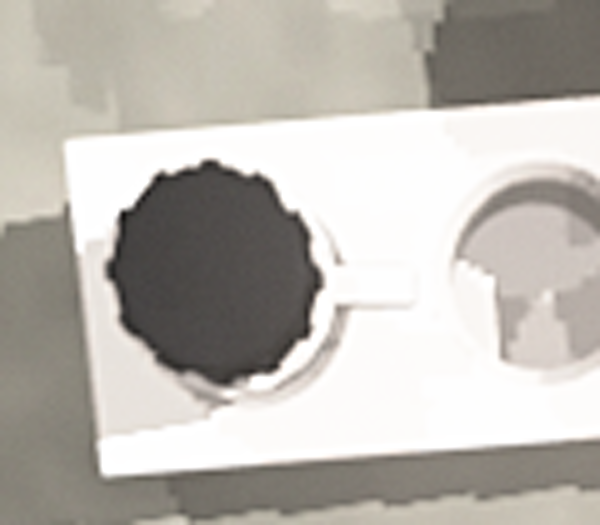

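```bash
python3 - <<'E'
from h import *
w=dict(np.load('w1.npz'))
a=plane(w,307.3,101.7,95);b=plane(w,292.8,101.8,95);c=plane(w,268.1,99.3,121)
print(a,b,c,np.degrees(np.arctan2(*(a-b)[[1,0]])),np.degrees(np.arctan2(*(a-c)[[1,0]])))
E
python3 -m inch '[[0.0317,-0.0083,0,0],[0.0317,-0.0083,0,0],[0.0316,-0.0084,0,0],[0,0,-0.036,0],[0,0,-0.036,0],[0,0,-0.036,0],[0,0,-0.036,0],[0,0,0,0],[0,0,0,0]]'
python3 -m inch '[[0,0,0,0],[0,0,0,0],[0,0,0,0],[0,0,0,0],[0,0,0,0],[0,0,0,0]]' 0.0
```

```text
[401.1 250.5  95. ] [400.  237.4  95. ] [398.5 218.2 121. ] 85.20016388609521 85.39787853097569
time: 2.4
ee_pos: [596.8, 228.1, 185.0]
tool_rot: [3.142, -0.001, 3.055]
contact_force: [0.2, 0.3, 0.1]
finger_gap: 0.532
finger_force: 0.0
time: 2.9
ee_pos: [598.1, 226.4, 185.6]
tool_rot: [3.141, 0.0, 3.052]
contact_force: [0.3, -0.2, 1.5]
finger_gap: 0.146
finger_force: 30.4
```

```bash
python3 -m inch '[[0.0017,0.0183,0,0],[0.0018,0.0183,0,0],[0.0018,0.0182,0,0],[0.0018,0.0183,0,0],[0.0018,0.0182,0,0],[0.0018,0.0184,0,0],[0,0,0,0],[0,0,0,0],[0,0,0,0]]'
python3 -m inch '[[0,0,0,0],[0,0,0,0],[0,0,0,0],[0,0,0.035,0],[0,0,0.035,0],[0,0,0.035,0],[0.03,-0.028,0.015,0],[0.02,-0.032,0.0,0],[-0.04,0,0,0],[-0.04,0,0,0],[-0.04,0,0,0],[0,0,0,0],[0,0,0,0],[0,0,0,0]]' 0.05
python3 - <<'E'
from h import *
w=snap('wrist');np.savez('w2.npz',**w);cv2.imwrite('pics/w2.png',w['im']);t=snap('top');np.savez('t2.npz',**t);print(env.observe()['ee_pos'])
E
```

```text
time: 3.65
ee_pos: [606.7, 318.7, 185.2]
tool_rot: [-3.107, -0.009, 3.047]
contact_force: [-11.2, -37.0, 13.8]
finger_gap: 0.154
finger_force: 29.9
time: 4.82
ee_pos: [538.1, 277.4, 305.6]
tool_rot: [3.141, 0.002, 3.052]
contact_force: [0.1, -0.7, -0.1]
finger_gap: 0.53
finger_force: 0.0
[539.11068017 277.41456983 305.72998075]
```

View pics/w2.png

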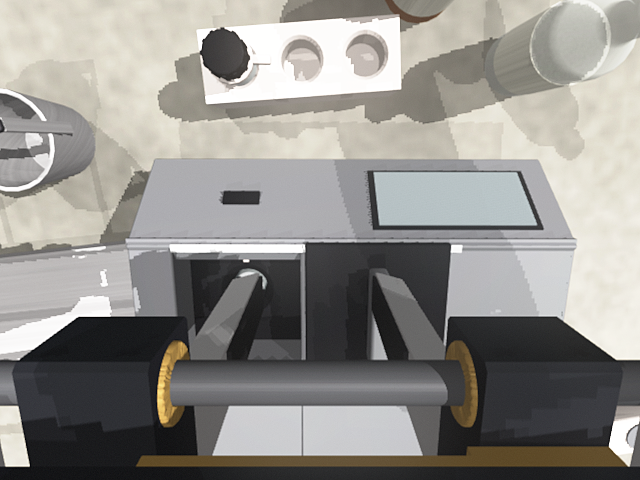

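The cover now spans px 305–449 along its front edge and the pocket is visible at 177–302, with the mark near (246,260). The force at the end suggests it hit a stop, so I'll check its travel.

```bash
python3 - <<'E'
from h import *
w=dict(np.load('w2.npz'));t=dict(np.load('t2.npz'))
for n,p,z in [('covL',(305,246),157),('covR',(449,244),157),('pockL',(177,254),151),('pockR',(302,254),151),('mark',(246,260),108),('ring',(250,275),106)]: print(n,plane(w,*p,z))
crop(t,'t2.png',180,155,300,290,5)
crop(w,'w2b.png',150,220,480,320,2.4)
E
```

```text
covL [547.8 267.2 157. ]
covR [556.1 376.9 157. ]
pockL [546.8 166.5 151. ]
pockR [555.5 263.9 151. ]
mark [568.3 210.9 108. ]
ring [583.2 212.2 106. ]
```

View pics/w2b.png

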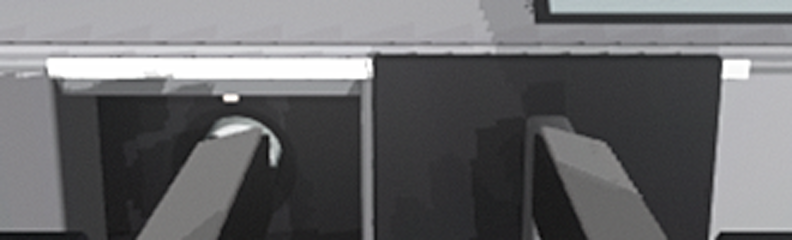

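View pics/t2.png

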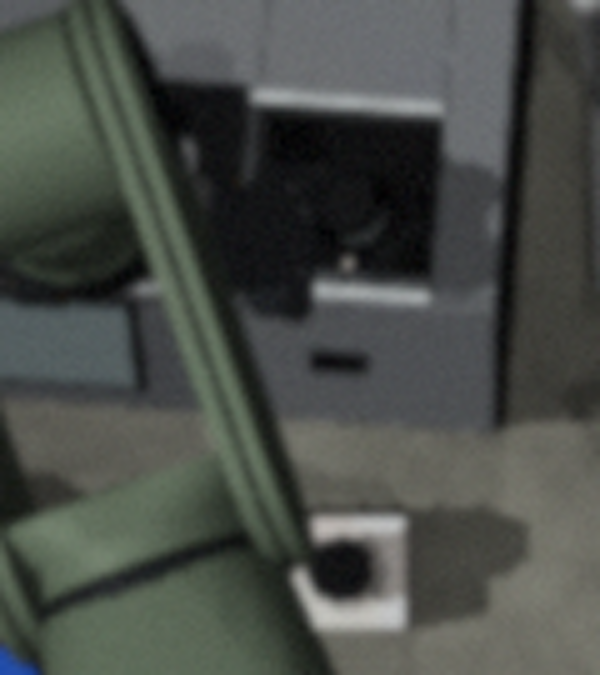

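```bash
python3 - <<'E'
from h import *
w=dict(np.load('w2.npz'));t=dict(np.load('t2.npz'))
print(tri(w,(246,260.6),t,(249.6,207.4)),plane(t,249.6,207.4,109),plane(w,246,260.6,109))
C=lambda x,y:(180+x/5,155+y/5)
for n,p,z in [('pTR',(440,112),151),('pBR',(430,285),151),('stripTL',(250,98),151),('capwell',(347,195),144),('check',(342,568),121)]: print(n,plane(t,*C(*p),z))
im=cv2.GaussianBlur(t['im'],(0,0),1)
c=cv2.resize(t['im'][180:220,225:275],None,fx=12,fy=12,interpolation=cv2.INTER_CUBIC)
c=cv2.convertScaleAbs(c,alpha=3.5,beta=-30);cv2.imwrite('pics/t3.png',c)
E
```

```text
[567.5 210.2 107.8] [565.9 209.5 109. ] [568.6 211.  109. ]
pTR [640.3 154.7 151. ]
pBR [546.6 161.  151. ]
stripTL [649.7 256.6 151. ]
capwell [597.2 205.8 144. ]
check [397.5 212.7 121. ]
```

View pics/t3.png

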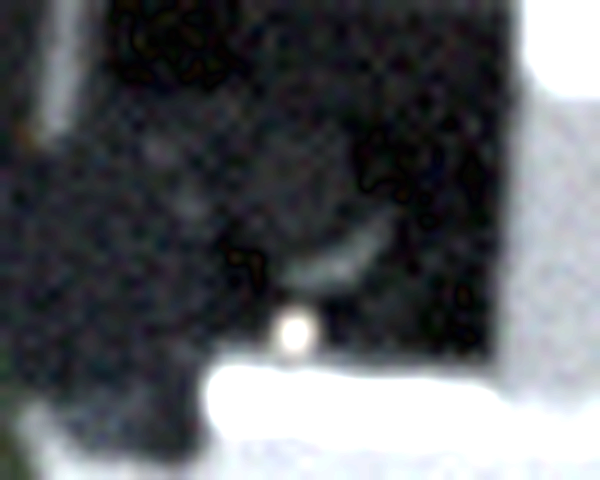

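```bash
python3 -m inch '[[0.0198,-0.0226,0,0],[0.0198,-0.0226,0,0],[0.0199,-0.0228,0,0],[0,0,-0.0335,0],[0,0,-0.0335,0],[0,0,-0.0335,0],[0,0,-0.0335,0],[0,0,-0.0335,0],[0,0,0,0],[0,0,0,0],[0,0,0,0]]' 0.05
python3 -m inch '[[0,0,0,0],[0,0,0,0],[0,0,0,0],[0,0,0,0],[0,0,0,0],[0,0,0,0]]' 0.0
```

```text
time: 5.83
ee_pos: [598.8, 209.4, 139.1]
tool_rot: [3.141, 0.003, 3.052]
contact_force: [0.6, 0.6, -0.3]
finger_gap: 0.533
finger_force: 0.0
time: 6.33
ee_pos: [598.3, 209.4, 139.4]
tool_rot: [3.141, 0.004, 3.052]
contact_force: [0.1, 0.0, 6.0]
finger_gap: 0.357
finger_force: 30.0
```

```bash
python3 -m inch '[[0,0,0,0],[0,0,0,0],[0,0,0,-7],[0,0,0,-7],[0,0,0,-7],[0,0,0,-7],[0,0,0,-7],[0,0,0,-7],[0,0,0,-7],[0,0,0,-7],[0,0,0,-7],[0,0,0,-7],[0,0,0,-7],[0,0,0,-7],[0,0,0,-6],[0,0,0,0]]' 0.05
python3 -m inch '[[0,0,0,0],[0,0,0,0],[0,0,0,0],[0,0,0,0],[0,0,0,0],[0,0,0,0]]' 0.0
```

```text
time: 7.67
ee_pos: [596.3, 209.3, 136.5]
tool_rot: [-3.14, 0.0, 1.48]
contact_force: [0.4, -0.5, -0.5]
finger_gap: 0.533
finger_force: 0.0
time: 8.17
ee_pos: [596.7, 209.3, 137.0]
tool_rot: [-3.141, 0.0, 1.482]
contact_force: [0.3, -0.3, -1.4]
finger_gap: 0.355
finger_force: 30.0
```

```bash
python3 - <<'E'
from h import *
w=dict(np.load('w2.npz'))
for n,p,z in [('h1',(302,58),65),('h2',(366,53),65),('cap',(227,53),121),('c',(197,30),65),('c',(399,16),65),('c',(401,89),65),('c',(207,103),65)]: print(n,plane(w,*p,z))
t=dict(np.load('t2.npz'));print(plane(t,180,295,160))
E
python3 -m inch '[[0,0,0.02,0],[0,0,0.03,0],[0,0,0.03,0],[0,0,0.03,0],[0,0,0.03,0],[-0.033,0.0205,0,0],[-0.033,0.0205,0,0],[-0.033,0.0205,0,0],[-0.033,0.0205,0,0],[-0.033,0.0205,0,0],[-0.032,0.0205,0,0],[0,0,0,0],[0,0,0,0],[0,0,0,0]]'
```

```text
h1 [397.9 276.4  65. ]
h2 [398.9 333.7  65. ]
cap [399.4 220.4 121. ]
c [366.8 186.5  65. ]
c [371.5 364.4  65. ]
c [432.  363.6  65. ]
c [428.3 185.9  65. ]
[330.3 387.6 160. ]
time: 9.33
ee_pos: [400.2, 332.3, 277.4]
tool_rot: [3.141, 0.0, 1.482]
contact_force: [0.3, -1.0, -1.5]
finger_gap: 0.354
finger_force: 30.0
```

```bash
python3 -m inch '[[-0.0005,0.0005,-0.03,0],[0,0,-0.03,0],[0,0,-0.03,0],[0,0,-0.028,0],[0,0,0,0],[0,0,-0.01,0],[0,0,-0.01,0],[0,0,-0.01,0],[0,0,0,0]]'

```

```text
time: 10.08
ee_pos: [398.9, 332.1, 128.0]
tool_rot: [-3.14, 0.002, 1.481]
contact_force: [-0.8, -0.4, -1.7]
finger_gap: 0.357
finger_force: 30.0
```

```bash
python3 -m inch '[[0,0,-0.005,0],[0,0,-0.005,0],[0,0,-0.004,0],[0,0,0,0],[0,0,0,0]]'
python3 -m inch '[[0,0,0,0],[0,0,0,0],[0,0,0,0],[0,0,0.03,0],[0,0,0.03,0],[0,0,0.03,0],[0,0,0,7],[0,-0.02,0,7],[0,-0.02,0,7],[0,-0.02,0,7],[0,-0.02,0,7],[0,-0.02,0,7],[0,-0.016,0,7],[0,0,0,7],[0,0,0,7],[0,0,0,7],[0,0,0,7],[0,0,0,7],[0,0,0,6]]' 0.05
python3 - <<'E'
from h import *
w=snap('wrist');np.savez('w3.npz',**w);cv2.imwrite('pics/w3.png',w['im']);print(env.observe()['ee_pos'])
E
```

```text
time: 10.5
ee_pos: [399.3, 332.8, 115.2]
tool_rot: [-3.141, 0.0, 1.482]
contact_force: [0.6, -0.1, -0.4]
finger_gap: 0.353
finger_force: 30.0
time: 12.08
ee_pos: [399.6, 216.8, 205.6]
tool_rot: [3.141, 0.001, 3.058]
contact_force: [-0.6, -0.2, 0.1]
finger_gap: 0.528
finger_force: 0.0
[399.61330976 216.78842551 205.64306909]
```

View pics/w3.png

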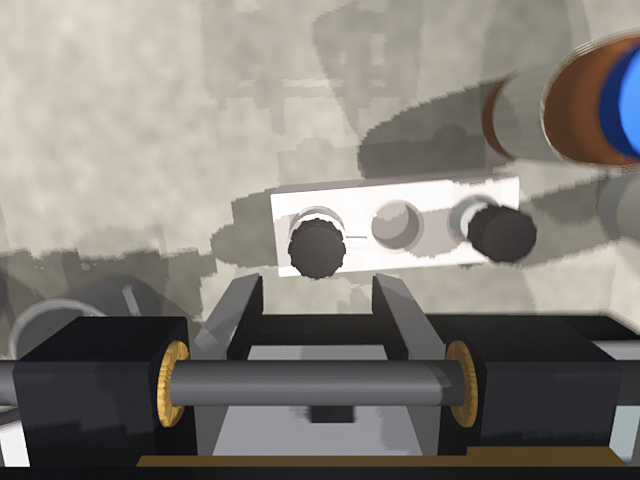

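The sample cell stands upright in hole2, with its cap at (502,235). The check cell's cap is at (317,248) in hole0.

```bash
python3 - <<'E'
from h import *
w=dict(np.load('w3.npz'))
print(plane(w,317,249,121),plane(w,502,234,121),plane(w,366,238,95),plane(w,350,237.5,95))
E
python3 -m inch '[[-0.001,0.0005,-0.03,0],[0,0,-0.03,0],[0,0,-0.024,0],[0,0,0,0],[0,0,0,0],[0,0,0,0]]' 0.05
python3 -m inch '[[0,0,0,0],[0,0,0,0],[0,0,0,0],[0,0,0,0],[0,0,0,0],[0,0,0,0]]' 0.0
```

```text
[395.5 216.9 121. ] [395.6 328.4 121. ] [397.5 249.6  95. ] [396.3 239.   95. ]
time: 12.63
ee_pos: [398.9, 217.3, 122.1]
tool_rot: [-3.142, 0.001, 3.052]
contact_force: [-0.1, -0.2, 0.7]
finger_gap: 0.532
finger_force: 0.0
time: 13.13
ee_pos: [399.2, 217.4, 122.2]
tool_rot: [3.141, 0.002, 3.052]
contact_force: [-0.7, -0.4, 5.2]
finger_gap: 0.358
finger_force: 30.0
```

```bash
python3 -m inch '[[0,0,0,0],[0,0,0,0],[0,0,-0.002,-7],[0,0,0,-7],[0,0,0,-7],[0,0,0,-7],[0,0,0,-7],[0,0,0,-7],[0,0,0,-7],[0,0,0,-7],[0,0,0,-7],[0,0,0,-7],[0,0,0,-7],[0,0,0,-7],[0,0,0,-6],[0,0,0,0]]' 0.05
python3 -m inch '[[0,0,0,0],[0,0,0,0],[0,0,0,0],[0,0,0,0],[0,0,0,0],[0,0,0,0]]' 0.0
```

```text
time: 14.47
ee_pos: [397.9, 217.2, 118.6]
tool_rot: [-3.14, 0.0, 1.48]
contact_force: [-0.4, -0.5, -0.1]
finger_gap: 0.533
finger_force: 0.0
time: 14.97
ee_pos: [398.3, 217.2, 119.1]
tool_rot: [-3.141, 0.0, 1.482]
contact_force: [0.7, -0.4, -0.6]
finger_gap: 0.356
finger_force: 30.0
```

```bash
python3 -m inch '[[0,0,0.02,0],[0,0,0.03,0],[0,0,0.035,0],[0,0,0.035,0],[0,0,0.03,0],[0.02,-0.001,0,7],[0.02,-0.001,0,7],[0.02,-0.001,0,7],[0.02,-0.001,0,7],[0.02,-0.001,0,7],[0.02,-0.001,0,7],[0.02,-0.001,0,7],[0.02,-0.001,0,7],[0.02,0,0,7],[0.0185,0,0,7],[0,0,0,7],[0,0,0,7],[0,0,0,5.2],[0,0,0,0],[0,0,0,0]]'
python3 - <<'E'
from h import *
w=snap('wrist');np.savez('w4.npz',**w);t=snap('top');np.savez('t4.npz',**t);s=snap('scene')
a=w['im'][200:480,120:520];b=cv2.resize(s['im'][300:420,260:420],None,fx=2.5,fy=2.5);b=cv2.resize(b,(400,300))
cv2.imwrite('pics/w4.png',np.vstack([a,b]));print(env.observe()['ee_pos'])
E
```

```text
time: 16.63
ee_pos: [596.8, 209.3, 268.8]
tool_rot: [-3.141, -0.001, 3.036]
contact_force: [0.5, 0.4, -0.5]
finger_gap: 0.358
finger_force: 30.0
[596.78651327 209.32377419 269.17534935]
```

View pics/w4.png

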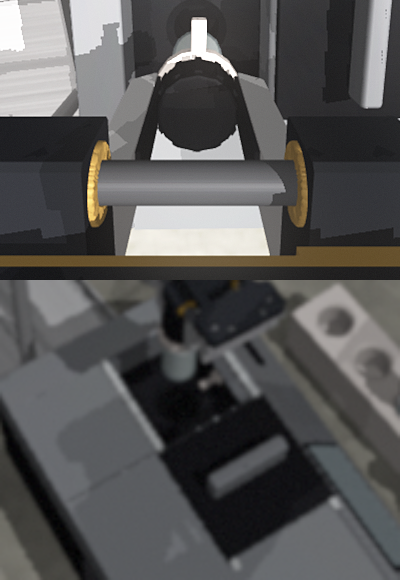

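The check cell is held upright and its pointer (crop (200,18)–(200,55)) faces the robot side. I'll measure its angle.

```bash
python3 - <<'E'
from h import *
w=dict(np.load('w4.npz'));g=w['im'].min(2)
rows=[]
for v in range(216,254,3):
    u=np.where(g[v,290:350]>200)[0]+290
    rows.append((v,u.min() if len(u) else 0,u.max() if len(u) else 0))
print(rows)
z=269.2-94+70
pts=[plane(w,(a+b)/2,v,z) for v,a,b in rows if 5<b-a<20]
pts=np.array(pts);print(pts[[0,-1]]);d=pts[0]-pts[-1];print(np.degrees(np.arctan2(d[1],d[0])))
p=proj(w,[596.8,209.3,z]);print(p)
E
```

```text
[(216, 0, 0), (219, 0, 0), (222, np.int64(312), np.int64(326)), (225, np.int64(311), np.int64(326)), (228, np.int64(312), np.int64(326)), (231, np.int64(312), np.int64(326)), (234, np.int64(311), np.int64(326)), (237, np.int64(311), np.int64(326)), (240, np.int64(311), np.int64(326)), (243, np.int64(311), np.int64(326)), (246, np.int64(311), np.int64(326)), (249, np.int64(311), np.int64(325)), (252, np.int64(306), np.int64(330))]
[[564.5 213.4 245.2]
 [576.8 211.6 245.2]]
171.6743496695731
[317.5 290.9]
```

```bash
python3 -m inch '[[0,0,-0.03,1.8],[0,0,-0.03,0],[0,0,-0.01,0],[0,0,-0.01,0],[0,0,0,0],[0,0,-0.01,0],[0,0,-0.01,0],[0,0,0,0]]'
python3 -m inch '[[0,0,-0.008,0],[0,0,-0.008,0],[0,0,0,0],[0,0,0,0]]'
```

```text
time: 17.45
ee_pos: [596.3, 209.2, 167.8]
tool_rot: [-3.141, -0.002, 3.07]
contact_force: [-0.5, 0.1, -0.4]
finger_gap: 0.359
finger_force: 30.0
time: 17.78
ee_pos: [596.6, 209.2, 152.5]
tool_rot: [-3.141, -0.001, 3.07]
contact_force: [0.4, 0.0, -0.5]
finger_gap: 0.352
finger_force: 30.0
```

```bash
python3 -m inch '[[0,0,-0.004,0],[0,0,-0.004,0],[0,0,0,0],[0,0,0,0]]'; python3 -m inch '[[0,0,-0.002,0],[0,0,0,0],[0,0,0,0]]'
```

```text
time: 18.12
ee_pos: [596.7, 209.3, 144.9]
tool_rot: [-3.141, -0.001, 3.07]
contact_force: [0.2, -0.1, -0.8]
finger_gap: 0.353
finger_force: 30.0
time: 18.37
ee_pos: [596.9, 209.3, 143.3]
tool_rot: [3.142, 0.0, 3.07]
contact_force: [-0.7, -0.1, -1.7]
finger_gap: 0.356
finger_force: 30.0
```

```bash
python3 -m inch '[[0,0,-0.001,0],[0,0,0,0],[0,0,0,0],[0,0,0,0]]' 0.05
python3 -m inch '[[0,0,0.02,0],[0,0,0.03,0],[0,0,0.035,0],[0,0,0.035,0],[0.035,0,0.01,0],[0.035,0,0,0],[0.03,0,0,0],[0,0,0,0],[0,0,0,0],[0,0,0,0]]'
python3 - <<'E'
from h import *
w=snap('wrist');np.savez('w5.npz',**w);cv2.imwrite('pics/w5.png',cv2.resize(w['im'][150:350,140:460],None,fx=2.4,fy=2.4,interpolation=cv2.INTER_CUBIC));print(env.observe()['ee_pos'])
E
```

```text
time: 18.7
ee_pos: [597.1, 209.3, 142.5]
tool_rot: [3.141, 0.001, 3.07]
contact_force: [0.4, 0.1, 0.7]
finger_gap: 0.531
finger_force: 0.0
time: 19.53
ee_pos: [696.2, 209.3, 271.6]
tool_rot: [-3.141, -0.002, 3.07]
contact_force: [-1.1, -0.7, 0.0]
finger_gap: 0.532
finger_force: 0.0
[696.00399739 209.46603891 272.29232669]
```

View pics/w5.png

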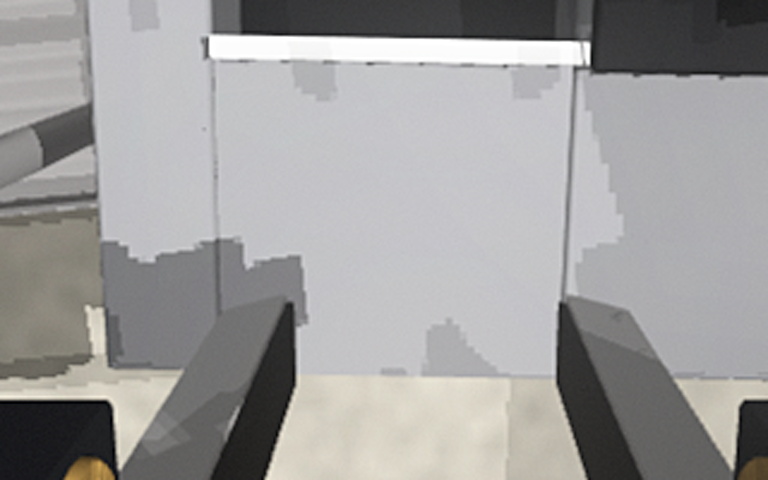

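Only the pocket's rear strip (y≈47 in the crop) shows, because the well lies above this crop. I have one view left, so I'll measure the pointer and mark numerically from the same frame.

```bash
python3 - <<'E'
from h import *
w=dict(np.load('w5.npz'));print(proj(w,[597,209,118]),proj(w,[566,213,110]))
g=cv2.cvtColor(w['im'],cv2.COLOR_BGR2GRAY)[0:170,200:440]
for lo in (170,120):
    n,l,st,ce=cv2.connectedComponentsWithStats((g>lo).astype('uint8'))
    print(lo,[(s.tolist(),c.round(1).tolist()) for s,c in zip(st[1:],ce[1:]) if s[4]>12])
u0,v0=proj(w,[597,209,118])-[200,0]
sub=g[:, :];x0=int(u0)-36;y0=0
for r in range(int(max(v0-56,0)),int(v0+44),3): print(r,''.join(' .:-=+*#%@'[min(9,int(p)//26)] for p in g[r,x0:x0+76]))
E
```

```text
[306.9  96.6] [309.4  51.9]
170 [([22, 0, 170, 6, 774], [116.7, 1.9]), ([0, 3, 186, 167, 4731], [23.4, 99.5]), ([103, 46, 10, 22, 197], [107.7, 56.1]), ([102, 84, 33, 43, 193], [123.7, 111.6]), ([82, 107, 13, 15, 36], [87.1, 114.1])]
120 [([0, 0, 186, 170, 7259], [43.8, 73.7]), ([22, 0, 174, 7, 867], [118.7, 2.1]), ([45, 6, 12, 4, 22], [52.0, 7.4]), ([175, 16, 6, 11, 32], [177.3, 19.7]), ([98, 27, 19, 41, 421], [107.3, 45.0]), ([79, 84, 57, 43, 333], [112.6, 112.2])]
40 .................................-******+...................................
43 .................................-******+...................................
46 .................................=%@%%%%#*=.................................
49 .................................+@@@@@@@@@+ ...............................
52 .................................#@@@@@@@@@+..::...............::...........
55 .................................#@@@@@@@@@=..:::.:....:......:.............
58 .................................%@@@@@@@@@-..............:.................
61 .:..:::::........................%@@@@@@@@@:.........:::::::::.::
[... 1405 characters left out ...]
..........................  =%@@@@%: ...............
118 ................ :=#%#-...   ..................... #@@@@%: .................
121 .................... .=##*+***+++=:....:-++=%@@@@@@@#-  ....................
124 ........................ :=+++**#@@@@@@@@@@@@@@#=.............:.............
127 .................................   ....  .............::.....:.............
130 .......................::..:...:.:.......:..::..:.::.:.::..:.:..............
133 ..:.........::.:..::.:.:::::::::::::.............:.:.::::::::::.............
136 :..:..::.:::..::::::::::.::::::.:.:::::........:.......:..:..::.............
139 .::.:.:::::::::::::::::::::::::::::::::::::::::.:.:...::..::................
```

```bash
python3 - <<'E'
from h import *
w=dict(np.load('w5.npz'));x0=200+int(106.9)-36
c=plane(w,x0+37.6,91,118)
tip=plane(w,x0+38,47,118);tip2=plane(w,x0+37.5,64,118)
m1=plane(w,x0+36.5,43,109);m2=plane(w,x0+36.7,30,109)
print(c,tip,tip2,m1,m2)
A=lambda a,b:np.degrees(np.arctan2(a[1]-b[1],a[0]-b[0]))
print(A(tip,c),A(tip,tip2),A(m1,c),A(m2,m1),A(m2,c))
g=cv2.cvtColor(w['im'],cv2.COLOR_BGR2GRAY)
for v in range(24,47,2): print(v,''.join(' .:-=+*#%@'[min(9,int(p)//26)] for p in g[v,x0+15:x0+60]))
E
```

```text
[593.3 209.8 118. ] [564.4 212.3 118. ] [575.4 211.1 118. ] [559.8 211.4 109. ] [551.3 212.2 109. ]
175.0559255892022 173.77417093557415 177.2655630978355 174.62329457194937 176.7295120768165
24 ================+============================
26 --------====---------========================
28 .::.:::.:::.:+*********+++*+++*=.::::::::::::
30 :::.:::::::.:+*****************+.::::::::::::
32 :.:..::::.:.:+*****************+..:::::::::::
34 ...:....:.:.:-====+******++++++=..:::::::::.:
36 .........::.......-+*****+.......:.:...:::...
38 ..................-+*****+...:..:::..:.:::...
40 ..................-******+...................
42 ..................-******+...................
44 ..................=******+...................
46 ..................=%@%%%%#*=.................
```

The pointer is at about 174.5°, which matches the photometer's −x direction, and its tip lies over the mark's stem. Now to shut the cover.

```bash
python3 -m inch '[[-0.0218,0.0273,0,-1.5],[-0.0218,0.0273,0,0],[-0.0218,0.0273,0,0],[-0.0218,0.0273,0,0],[0,0,0,0],[0,0,-0.029,0],[0,0,-0.029,0],[0,0,-0.029,0],[0,0,0,0],[0,0,0,0]]' 0.05
python3 -m inch '[[0,0,0,0],[0,0,0,0],[0,0,0,0],[0,0,0,0],[0,0,0,0],[0,0,0,0]]' 0.0
```

```text
time: 20.42
ee_pos: [608.3, 318.1, 185.0]
tool_rot: [-3.141, -0.002, 3.044]
contact_force: [0.1, 0.2, 0.1]
finger_gap: 0.535
finger_force: 0.0
time: 20.92
ee_pos: [609.8, 317.6, 185.6]
tool_rot: [-3.14, 0.0, 3.044]
contact_force: [-2.1, -0.5, 3.9]
finger_gap: 0.148
finger_force: 30.4
```

```bash
python3 -m inch '[[-0.0018,-0.0183,0,0],[-0.0018,-0.0183,0,0],[-0.0018,-0.0183,0,0],[-0.0018,-0.0183,0,0],[-0.0018,-0.0183,0,0],[-0.0016,-0.016,0,0],[0,0,0,0],[0,0,0,0]]'; python3 -m inch '[[0,-0.002,0,0],[0,-0.002,0,0],[0,0,0,0],[0,0,0,0]]'
```

```text
time: 21.58
ee_pos: [600.0, 209.8, 185.6]
tool_rot: [-3.141, 0.002, 3.042]
contact_force: [3.2, -1.6, -0.4]
finger_gap: 0.146
finger_force: 30.0
time: 21.92
ee_pos: [599.8, 208.0, 185.6]
tool_rot: [3.14, 0.002, 3.044]
contact_force: [4.6, 3.0, -1.0]
finger_gap: 0.147
finger_force: 30.0
```

```bash
python3 -m inch '[[0,-0.002,0,0],[0,-0.002,0,0],[0,0,0,0],[0,0,0,0],[0,0,0,0]]'
```

```text
time: 22.33
ee_pos: [599.8, 207.8, 185.6]
tool_rot: [3.133, 0.002, 3.045]
contact_force: [5.4, 11.6, -1.9]
finger_gap: 0.145
finger_force: 30.1
```

```bash
python3 -m inch '[[0,0.004,0,0],[0,0,0,0],[0,0,0,0],[0,0,0.03,0],[0,0,0.03,-7],[0,0,0.03,-7],[0,0,0.03,-7],[0,0,0.03,-7],[0,0,0,-7],[0,0,0,-7],[0,0,0,-7],[0,0,0,-7],[0,0,0,-7],[0,0,0,-7],[0,0,0,-7],[0,0,0,0]]' 0.05
cat > pails.py <<'E'
from h import *
t=snap('top')
# rims on blurred gray: fit circles
g=cv2.cvtColor(t['im'],cv2.COLOR_BGR2GRAY)
up=cv2.resize(g,None,fx=3,fy=3,interpolation=cv2.INTER_CUBIC)[650:950,840:1320]
hsv=cv2.cvtColor(t['im'],cv2.COLOR_BGR2HSV)
C=cv2.HoughCircles(up,cv2.HOUGH_GRADIENT_ALT,1.5,60,param1=150,param2=0.6,minRadius=40,maxRadius=62)
for x,y,r in ([] if C is None else C[0]):
    u,v=(x+840)/3-.33,(y+650)/3-.33
    print('px',round(u,1),round(v,1),'r',r,'sat',hsv[int(v)-12:int(v)+12,int(u)-12:int(u)+12,1].mean().round(),'xyz',plane(t,u,v,85))
cv2.imwrite('pics/tp.png',t['im'])
np.savez('tp.npz',**t)
E
python3 pails.py
```

```text
time: 23.67
ee_pos: [598.5, 206.3, 334.7]
tool_rot: [-3.139, 0.001, 1.697]
contact_force: [-0.3, -0.7, -0.4]
finger_gap: 0.537
finger_force: 0.0
px 366.7 252.8 r 50.255005 sat 7.0 xyz [ 436.3 -111.2   85. ]
px 317.2 240.3 r 48.779987 sat 7.0 xyz [473.7  25.5  85. ]
px 405.2 265.3 r 44.932167 sat 8.0 xyz [ 399.6 -217.    85. ]
```

Pail A has been knocked to about (474,25). I'll measure its handle direction again.

```bash
cat > hand.py <<'E'
from h import *
import sys
def handle(t,u,v,show=False):
    g=cv2.cvtColor(t['im'],cv2.COLOR_BGR2GRAY)
    # dark, bar-like: fit a line to dark pixels within a disc
    yy,xx=np.mgrid[0:480,0:640]; d=(xx-u)**2+(yy-v)**2<14**2
    th=np.percentile(g[d],25); m=d&(g<=th)
    p=np.c_[xx[m],yy[m]].astype(np.float32)
    vx,vy,x0,y0=cv2.fitLine(p,cv2.DIST_HUBER,0,.01,.01).ravel()
    a=plane(t,x0-vx*12,y0-vy*12,158);b=plane(t,x0+vx*12,y0+vy*12,158)
    mid=plane(t,x0,y0,158); dd=a-b
    print('px',u,v,'line thru',mid[:2],'yaw of bar-90:',np.degrees(np.arctan2(dd[1],dd[0])).round(1)-90)
    if show:
        s=cv2.resize(g,None,fx=2,fy=1,interpolation=cv2.INTER_AREA)
        for r in range(int(v)-20,int(v)+21): print(r,''.join('%@#*+=-:. '[::-1][min(9,max(0,(int(q)-20)//14))] for q in s[r,int(2*u)-50:int(2*u)+50]))
if __name__=="__main__":
    t=dict(np.load('tp.npz'))
    handle(t,317.2,240.3,True);handle(t,366.7,252.8);handle(t,405.2,265.3)
E
python3 hand.py
```

```text
px 317.2 240.3 line thru [473.8  24.1] yaw of bar-90: -1.7999999999999972
220 --::::::::::::::::::::..::..............::::--======++++++++++++************************************
221 --::::::::::::..::::................::..::--========++++++++++++++**++******************************
222 ::::::::::..::....::..::::..........::::----==========++++++++**++**++********++++****++************
223 ::::::..::::::..::..::............::::------============++++++++++++++****++++++++++++++++++++++****
224 ::::::::::::::::::::::::........::::----==========++==++==++++++++++++++++++++++++++++==========++++
225 ::::::..::::::::..::....::....::::--==========++++++++++++++++++++++++++++++++==========--------====
226 ::::::::..::::..::::........::::--==++++++**++******####********++++++++++====----------::::--------
227 ::::::....::::::..::....::::::--==++********++++++******************++====----------::::--::::--::--
228 ::::::..............::::::::--==++******++====------========++******++==--------::::::::::::::::::::
229 ::::::::................::--==++****++==--::::::::::::------====++++**++==---
[... 2715 characters left out ...]
********++====----==============++++++
256 ****************++++++++++++++++++**************++++++****######****++========++++++++++++++++++++**
257 ******************++++++++++++++++++++****########******####****++++======++++++++++****************
258 ****************++++++++++++++++++++++++++++**************++++++++====++++++++++++++****************
259 ****************++++++++++++++++++++++++++++++++++++++++++++++++======++++++++++++++++**************
260 ****************++++++++++++++++++==++++++++++++++++++++++++++++++====++++++++++++++++**********++**
px 366.7 252.8 line thru [ 432.8 -109.8] yaw of bar-90: 10.099999999999994
px 405.2 265.3 line thru [ 401.4 -226.3] yaw of bar-90: -77.9
```

```bash
python3 -m inch '[[-0.0208,-0.0302,0,0],[-0.0208,-0.0302,0,0],[-0.0208,-0.0302,0,0],[-0.0208,-0.0302,0,0],[-0.0208,-0.0302,0,0],[-0.0208,-0.0302,0,0],[0,0,0,0],[0,0,0,0],[0,0,0,0]]' 0.05
python3 - <<'E'
from h import *
w=snap('wrist');np.savez('w6.npz',**w);print(env.observe()['ee_pos'],env.observe()['tool_rot'])
print(proj(w,[473.5,25,155]),proj(w,[467,71,145]))
t=snap('top');np.savez('tp.npz',**t)
cv2.imwrite('pics/w6.png',np.vstack([w['im'][120:480,60:580],cv2.resize(t['im'][210:290,280:440],(520,260),interpolation=cv2.INTER_CUBIC)])[:600])
E
```

```text
time: 24.47
ee_pos: [474.4, 25.8, 335.5]
tool_rot: [3.141, -0.0, 1.701]
contact_force: [-0.4, 0.1, -0.5]
finger_gap: 0.534
finger_force: 0.0
[474.691849    26.2561394  335.37204979] [ 3.14131447e+00 -3.07090795e-04  1.70132462e+00]
[315.8 225.4] [315.2 168.2]
```

View pics/w6.png

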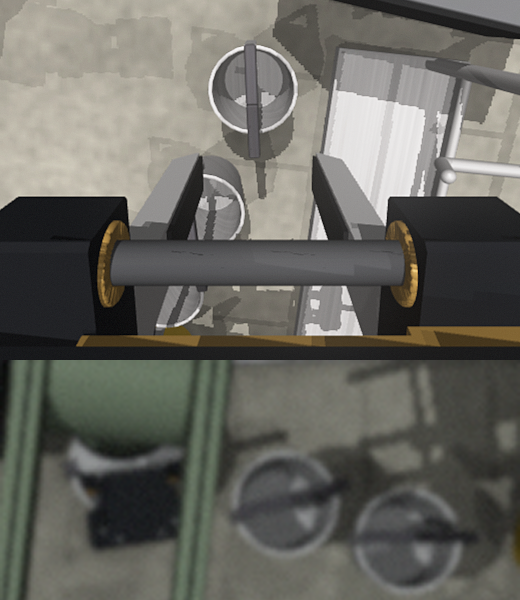

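The wrist view shows pail A's handle from px (310,165) to (314,275), nearly in line with the tool. The hook tip beyond it is at px (507,294).

```bash
python3 - <<'E'
from h import *
w=dict(np.load('w6.npz'))
a=plane(w,310.5,166,148);b=plane(w,314.2,274,148);d=a-b
print(a,b,(a+b)/2,np.degrees(np.arctan2(d[1],d[0])))
print(plane(w,313,206,85), 'hooktip',plane(w,507,292,291),'hook root',plane(w,580,289,269))
E
python3 -m inch '[[-0.002,0,-0.032,0],[0,0,-0.032,0],[0,0,-0.032,0],[0,0,-0.032,0],[0,0,-0.032,0],[0,0,0,0],[0,0,0,0]]'
```

```text
[463.   72.5 148. ] [477.9 -19.5 148. ] [470.45  26.5  148.  ] 99.1995457355489
[469.9  30.3  85. ] hooktip [573.1  30.  291. ] hook root [626.   30.4 269. ]
time: 25.15
ee_pos: [471.2, 26.8, 173.7]
tool_rot: [-3.137, -0.001, 1.702]
contact_force: [0.7, 0.3, -0.4]
finger_gap: 0.536
finger_force: 0.0
```

```bash
python3 -m inch '[[0,0,0,0],[0,0,0,0],[0,0,0,0],[0,0,0,0],[0,0,0,0],[0,0,0,0],[0,0,0,0]]' 0.0
python3 -m inch '[[0,0,0.01,0],[0,0,0.02,0],[0,0,0.03,0],[0,0,0.03,-4],[0,0,0.03,-3],[0,0.0025,0.033,0],[0,0,0,0],[0,0,0,0],[0,0,0,0]]'
```

```text
time: 25.73
ee_pos: [472.3, 25.8, 175.7]
tool_rot: [3.141, -0.0, 1.7]
contact_force: [-1.6, -0.1, 2.1]
finger_gap: 0.099
finger_force: 29.9
time: 26.48
ee_pos: [471.7, 28.3, 327.4]
tool_rot: [-3.14, -0.0, 1.578]
contact_force: [0.8, -0.2, -2.3]
finger_gap: 0.102
finger_force: 29.9
```

```bash
python3 -m inch '[[0.015,0.001,0,0],[0.02,0,0,0],[0.022,0,0,0],[0.022,0,0,0],[0.022,0,0,0],[0.021,0,0,0],[0.02,0,0,0],[0.01,0,0,0],[0,0,0,0],[0,0,0,0],[0,0,0,0]]'
python3 - <<'E'
from h import *
w=snap('wrist');np.savez('w7.npz',**w);cv2.imwrite('pics/w7.png',w['im']);print(env.observe()['ee_pos'],env.observe()['contact_force'])
s=snap('scene');t=snap('top');np.savez('s7.npz',**s);np.savez('t7.npz',**t)
E
```

```text
time: 27.4
ee_pos: [623.0, 29.4, 326.4]
tool_rot: [-3.138, -0.0, 1.578]
contact_force: [0.2, 0.6, -1.7]
finger_gap: 0.104
finger_force: 29.9
[623.12229778  29.36503001 327.15603546] [-0.27545063 -0.16415384 -1.74964719]
```

```bash
python3 -m inch '[[0,0,-0.01,0],[0,0,-0.01,0],[0,0,-0.008,0],[0,0,0,0],[0,0,0,0]]'; python3 -m inch '[[0,0,-0.002,0],[0,0,-0.002,0],[0,0,0,0],[0,0,0,0]]'
```

```text
time: 27.97
ee_pos: [623.5, 29.4, 298.6]
tool_rot: [-3.139, -0.0, 1.578]
contact_force: [-0.5, -0.4, -1.2]
finger_gap: 0.101
finger_force: 29.9
time: 28.3
ee_pos: [624.4, 29.3, 296.4]
tool_rot: [3.141, 0.0, 1.578]
contact_force: [0.1, -0.1, -1.2]
finger_gap: 0.102
finger_force: 29.9
```

```bash
python3 -m inch '[[0,0,-0.001,0],[0,0,-0.001,0],[0,0,0,0],[0,0,0,0]]'; python3 -m inch '[[0,0,-0.001,0],[0,0,0,0],[0,0,0,0]]'
```

```text
time: 28.63
ee_pos: [624.5, 29.3, 294.7]
tool_rot: [3.141, 0.0, 1.578]
contact_force: [0.1, 0.4, 0.1]
finger_gap: 0.104
finger_force: 29.9
time: 28.88
ee_pos: [624.6, 29.3, 294.5]
tool_rot: [3.14, 0.0, 1.578]
contact_force: [-2.0, -0.1, 5.5]
finger_gap: 0.106
finger_force: 29.9
```

```bash
python3 -m inch '[[0,0,0,0],[0,0,0,0],[0,0,0,0],[0,0,0,0],[0,0,0.01,0],[0,0,0.015,0],[0,0,0.015,0],[-0.024,-0.0174,0,0],[-0.024,-0.0174,0,0],[-0.024,-0.0174,0,3],[-0.024,-0.0174,0,3],[-0.024,-0.0174,0,3],[-0.024,-0.0174,0,0],[-0.024,-0.0174,0,0],[-0.023,-0.0174,0,0],[0,0,0,0],[0,0,0,0],[0,0,0,0]]' 0.03
cat > wp.py <<'E'
from h import *
import sys
x,y=map(float,sys.argv[1:3])   # expected handle centre
w=snap('wrist');np.savez('wp.npz',**w);o=env.observe();print(o['ee_pos'].round(1),o['tool_rot'].round(3),proj(w,[x,y,150]))
g=cv2.cvtColor(w['im'],cv2.COLOR_BGR2GRAY)
s=g[90:330:5,210:430:2]
for i,r in enumerate(s): print(90+5*i,''.join(' .:-=+*#%@'[min(9,int(q)//26)] for q in r))
E
python3 wp.py 433 -110; python3 pails.py
```

```text
time: 30.38
ee_pos: [433.9, -109.9, 334.0]
tool_rot: [3.14, 0.0, 1.734]
contact_force: [0.3, 0.9, -0.3]
finger_gap: 0.317
finger_force: 0.0
[ 434.  -109.6  333.7] [3.141 0.    1.735] [315.8 223.6]
90 **********+*+**********************************************+++++++++++++++++++++++++++++++++++++++++++++======
95 ************************************************+******++++++++++++++++++++++++++++++*+++++++++++++++++=======
100 ************************************************++++++++++++++++++++++++++++++++++++**+++++++++++++++++=======
105 ***************************************************+++++++++++++++++++++++++++++++++++++++++++++++++++++======
110 ****************************************+++********+++++*++++++++++++++++++++++++++++++++++++++++++++++=======
115 ****************************#*************+********+++++*+****+++++++++++++++++++++++++++++++++++++++++=======
120 ****************************************************++++++****+++++*++++++++++++++++++++++=++++++++++++=======
125 ****************************************************++++******++++++++++++++++++++++++++++++++++
[... 3914 characters left out ...]
--*#%%%%%%
300 ++++++++#%=:::::--++++++++++++++:.....---#+====-:%#***+-==-**********#:....:++++++++++++++*********---##%%%%%%
305 ++++++++*%=::----++++++++++++++-......-:=======--##+***-==+**********#:.....-++++++++++++++*******+--*#%%%%%%%
310 +++++++++%#-----++++++++++++++=.......::======---%#+***+===**********#:......=++++++++++++++******:-=##%%%%%%%
315 +++++++++#@+--=+++++++++++++++.......::-=====--=*%=-***-==-***********+ .....:++++++++++++++++**#+--##%@@%%%%%
320 ............ -+++++++++++++++-.......:-========*%===+**+-=+***********#:......-+++++++++++++++=...............
325 ...........  -++++++++++++++=.......:-+======-%%-===+******************+.......=++++++++++++++=...............
```

```bash
cat > ends.py <<'E'
from h import *
import sys
u1,v1,u2,v2=map(float,sys.argv[1:5]);w=dict(np.load('wp.npz'))
a=plane(w,u1,v1,148);b=plane(w,u2,v2,148);d=a-b
print(a,b,(a+b)/2,np.degrees(np.arctan2(d[1],d[0])))
E
python3 ends.py 311.3 168 320.5 278
python3 - <<'E'
from h import *
# pail A hung? scene view compare expected projections
s=snap('scene');cv2.imwrite('pics/s8.png',s['im'])
for z,n in((269+10,'bar'),(204,'rim'),(119,'base')): print(n,proj(s,[624,29,z]))
g=cv2.cvtColor(s['im'],cv2.COLOR_BGR2GRAY);u,v=map(int,proj(s,[624,29,204]))
for r in range(v-45,v+50,2): print(r,''.join(' .:-=+*#%@'[min(9,int(q)//24)] for q in g[r,u-40:u+40]))
E
```

```text
[421.9 -65.2 148. ] [ 445.  -157.5  148. ] [ 433.45 -111.35  148.  ] 104.05084856052709
bar [275.1 260.9]
rim [276.8 279.5]
base [278.6 298.6]
234 -===++**++===============================--::::::::::::-==---::-=----=--------::
236 =+++++=====================================--::::::::::-=----::-===----------:::
238 *+========================================--:::::::::::-==---:::-===-------:::::
240 ==-::-====================================-:::::::::::::===--:::-==-=-----::::::
242 +++=-:-====+======++=============+=======-:::::::::::::::-===-::----===--:::::::
244 ++++=-::-=================================-:::::::::::::::-===---====+=-----:---
246 ++++++=-::-===============================---:::::::::-==-:::-======++=----=====
248 ++++++++=-:-===============================--:::::::::-==-:::::::---------===---
250 ++++++++++=-:-============-:::-==============--:::-::--=-:::::::::::------------
252 +++++++++++=-::-=========-:..:::-==============---:::----:::::::::::------------
254 +++++++++++++=-::========-:....:::-===================--:::::::::::-------------
256 ==+++++++++++++=-:
[... 2411 characters left out ...]
========-::::::::::-::.:::-----
314 =---===--==+*+++======----==++------=++++++++++=====---::::::::::::::-----------
316 -==---===-==++*++++**++=----==------==+++++++++==-:::::::::::::::::-------------
318 :--==--===-===++*++++*+++=----::-----==+++====--:::::::::::::::-----------------
320 --:-==---===-===+*+++++*++=--:::-----====---------:::::::::---------------------
322 =--:-=========-==+**+++++++==-::-------:::-----------::--------------------:::..
324 ===-::-=====-----==++++++++++=-:------::::::---------------------======--:..    
326 ====--:-====--------==++++++==-::-------::::::-------===============--:..       
328 ======-::-=====--------===-----::----:::-::--==================--::..
```

```bash
python3 -m inch '[[-0.0005,-0.0015,-0.032,4.5],[0,0,-0.032,0],[0,0,-0.032,0],[0,0,-0.032,0],[0,0,-0.032,0],[0,0,0,0],[0,0,0,0]]' 0.05
python3 -m inch '[[0,0,0,0],[0,0,0,0],[0,0,0,0],[0,0,0,0],[0,0,0,0],[0,0,0,0],[0,0,0,0]]' 0.0
python3 -m inch '[[0,0,0.01,0],[0,0,0.02,-6.5],[0,0.005,0.03,-7],[0,0.01,0.03,0],[0,0.01,0.03,0],[0,0,0.033,0],[0,0,0,0],[0,0,0,0],[0,0,0,0]]'
```

```text
time: 31.12
ee_pos: [431.9, -110.3, 171.8]
tool_rot: [-3.138, -0.003, 1.814]
contact_force: [0.6, -0.4, 0.6]
finger_gap: 0.532
finger_force: 0.0
time: 31.7
ee_pos: [433.2, -111.6, 173.8]
tool_rot: [3.141, 0.001, 1.813]
contact_force: [0.1, -0.3, 0.5]
finger_gap: 0.103
finger_force: 30.0
time: 32.45
ee_pos: [432.0, -86.2, 325.1]
tool_rot: [-3.139, -0.001, 1.577]
contact_force: [-0.6, 1.0, -2.2]
finger_gap: 0.103
finger_force: 30.0
```

```bash
python3 -m inch '[[0.015,0,0,0],[0.02,0,0,0],[0.022,0,0,0],[0.024,0,0,0],[0.024,0,0,0],[0.024,0,0,0],[0.022,0,0,0],[0.021,0,0,0],[0.013,0,0,0],[0.007,0,0,0],[0,0,0,0],[0,0,0,0],[0,0,0,0]]'
python3 -m inch '[[0,0,-0.01,0],[0,0,-0.01,0],[0,0,-0.008,0],[0,0,0,0],[0,0,-0.002,0],[0,0,0,0],[0,0,0,0]]'; python3 -m inch '[[0,0,-0.001,0],[0,0,-0.001,0],[0,0,0,0],[0,0,0,0]]'
```

```text
time: 33.53
ee_pos: [623.7, -86.4, 325.3]
tool_rot: [-3.139, -0.001, 1.577]
contact_force: [-0.6, 0.1, -1.5]
finger_gap: 0.098
finger_force: 30.0
time: 34.12
ee_pos: [625.0, -86.5, 296.6]
tool_rot: [3.141, 0.0, 1.577]
contact_force: [0.3, -0.6, -2.6]
finger_gap: 0.101
finger_force: 30.0
time: 34.45
ee_pos: [624.9, -86.4, 294.3]
tool_rot: [3.141, 0.0, 1.578]
contact_force: [-0.7, 0.1, -2.6]
finger_gap: 0.102
finger_force: 30.0
```

```bash
python3 -m inch '[[0,0,-0.0015,0],[0,0,0,0],[0,0,0,0]]'; python3 -m inch '[[0,0,-0.001,0],[0,0,0,0],[0,0,0,0]]'
```

```text
time: 34.7
ee_pos: [625.0, -86.5, 293.0]
tool_rot: [3.141, 0.0, 1.577]
contact_force: [0.6, -0.4, -1.1]
finger_gap: 0.101
finger_force: 30.0
time: 34.95
ee_pos: [625.1, -86.5, 292.8]
tool_rot: [3.14, 0.0, 1.578]
contact_force: [-1.6, 0.6, 3.7]
finger_gap: 0.098
finger_force: 30.0
```

```bash
python3 -m inch '[[0,0,0,0],[0,0,0,0],[0,0,0,0],[0,0,0,0],[0,0,0.01,0],[0,0,0.015,0],[0,0,0.016,0],[-0.028,-0.0163,0,0],[-0.028,-0.0163,0,0],[-0.028,-0.0163,0,0],[-0.028,-0.0163,0,0],[-0.028,-0.0163,0,0],[-0.028,-0.0163,0,0],[-0.028,-0.0163,0,0],[-0.028,-0.0163,0,0],[0,0,0,0],[0,0,0,0],[0,0,0,0]]' 0.03
python3 wp.py 401 -217
```

```text
time: 36.45
ee_pos: [401.3, -216.9, 333.5]
tool_rot: [3.14, 0.0, 1.577]
contact_force: [0.1, 0.2, 0.5]
finger_gap: 0.321
finger_force: 0.0
[ 401.6 -216.6  333.3] [3.14  0.    1.578] [316.4 223.9]
90 ##****##*******************######**********************#######************#####**************#**++++++++++++++
95 ###########********************************************#######*****************************####*++++++++++++++
100 ################****#***************####****************#######**#####*************####**######*++++++++++++++
105 ###############*####*****************#**********##*******##############****####**##############+*+++++++++++++
110 #####################*****####****************#####********#######*****#####################*#***+++++++++++++
115 #########****#**#####*****######******###***#########********###***##################*###*******+++++*++++++++
120 ###########**#########******###********###################################*#******+*******************++++++**
125 ######*######*########**#*#####*********#####*****##############*#######**+*****+****##**********
[... 3913 characters left out ...]
**********
300 %%#%%#**++++%#-==-++++++++++++++:....:+===+++++++++++++=:---:=++=+++++:....:++++++++++++++********************
305 ++++***++++*@*---*+++++++++++++-......==++++++=*##%%%#*+========+==+++:.....-+++++++++++++++******************
310 +*+++++++++%%-==+++++++++++++++......:+=+%@%%*+====***+++*#%%*+=++-=++:......=++++++++++++++++**********++++**
315 *********+@@--=+++++++++++++++:..... %@%+++++++++++++*++++=====++==-++=......:++++++++++++++++****************
320 ............ =+++++++++++++++-......-=-++++++++++++++========+=+===%-++:......-+++++++++++++++=...............
325 ............ -++++++++++++++=.......:---++++++++==*##*#####**#=====-%%++.......=++++++++++++++=...............
```

```bash
python3 ends.py 316.8 165 315 277
```

```text
[ 401.1 -168.3  148. ] [ 400.1 -264.5  148. ] [ 400.6 -216.4  148. ] 89.40443122739417
```

```bash
python3 -m inch '[[-0.0008,0.0002,-0.032,-1],[0,0,-0.032,0],[0,0,-0.032,0],[0,0,-0.032,0],[0,0,-0.031,0],[0,0,0,0],[0,0,0,0]]' 0.05
python3 -m inch '[[0,0,0,0],[0,0,0,0],[0,0,0,0],[0,0,0,0],[0,0,0,0],[0,0,0,0],[0,0,0,0]]' 0.0
python3 -m inch '[[0,0,0.01,0],[0,0,0.02,1],[0,0.004,0.03,0],[0,0.006,0.03,0],[0,0.006,0.03,0],[0,0,0.033,0],[0,0,0,0],[0,0,0,0],[0,0,0,0]]'
```

```text
time: 37.08
ee_pos: [399.8, -215.1, 172.4]
tool_rot: [-3.138, -0.003, 1.562]
contact_force: [0.2, -1.7, 1.0]
finger_gap: 0.535
finger_force: 0.0
time: 37.67
ee_pos: [400.2, -216.9, 174.3]
tool_rot: [3.141, 0.001, 1.56]
contact_force: [-0.9, -0.4, 1.5]
finger_gap: 0.099
finger_force: 30.0
time: 38.42
ee_pos: [399.4, -200.2, 325.6]
tool_rot: [-3.14, -0.001, 1.577]
contact_force: [-0.6, -0.8, -3.0]
finger_gap: 0.103
finger_force: 30.0
```

```bash
python3 -m inch '[[0.015,0,0,0],[0.02,0,0,0],[0.022,0,0,0],[0.024,0,0,0],[0.024,0,0,0],[0.024,0,0,0],[0.024,0,0,0],[0.022,0,0,0],[0.021,0,0,0],[0.014,0,0,0],[0.01,0,0,0],[0.0045,0,0,0],[0,0,0,0],[0,0,0,0],[0,0,0,0]]'
python3 -m inch '[[0,0,-0.01,0],[0,0,-0.01,0],[0,0,-0.008,0],[0,0,0,0],[0,0,-0.002,0],[0,0,-0.001,0],[0,0,0,0],[0,0,0,0]]'; python3 -m inch '[[0,0,-0.001,0],[0,0,-0.001,0],[0,0,0,0],[0,0,0,0]]'
```

```text
time: 39.67
ee_pos: [623.6, -200.6, 325.8]
tool_rot: [-3.14, -0.001, 1.577]
contact_force: [0.2, 0.1, -2.1]
finger_gap: 0.101
finger_force: 30.0
time: 40.33
ee_pos: [624.8, -200.7, 296.2]
tool_rot: [3.141, 0.0, 1.578]
contact_force: [0.4, 0.3, -2.7]
finger_gap: 0.101
finger_force: 30.0
time: 40.67
ee_pos: [624.6, -200.6, 293.8]
tool_rot: [3.141, 0.0, 1.578]
contact_force: [-0.2, 0.3, -2.0]
finger_gap: 0.1
finger_force: 30.0
```

```bash
python3 -m inch '[[0,0,-0.001,0],[0,0,0,0],[0,0,0,0]]'; python3 -m inch '[[0,0,-0.001,0],[0,0,0,0],[0,0,0,0]]'
```

```text
time: 40.92
ee_pos: [624.6, -200.7, 293.6]
tool_rot: [3.141, 0.0, 1.578]
contact_force: [-0.5, 0.7, 1.2]
finger_gap: 0.101
finger_force: 30.0
time: 41.17
ee_pos: [624.7, -200.6, 293.5]
tool_rot: [3.14, 0.001, 1.578]
contact_force: [-2.4, -0.1, 5.3]
finger_gap: 0.102
finger_force: 30.0
```

```bash
python3 -m inch '[[0,0,0,0],[0,0,0,0],[0,0,0,0],[0,0,0,0],[0,0,0.01,0],[0,0,0.015,0],[0,0,0.016,0],[0,0,0.02,0],[-0.03,0,0.02,0],[-0.03,0,0,0],[-0.03,0,0,0],[-0.03,0,0,0],[-0.03,0,0,0],[-0.03,0,0,0],[-0.03,0,0,0],[0,0,0,0],[0,0,0,0],[0,0,0,0],[0,0,0,0],[0,0,0,0]]' 0.03
python3 -m inch '[[0,0,0,0],[0,0,0,0],[0,0,0,0],[0,0,0,0],[0,0,0,0],[0,0,0,0],[0,0,0,0],[0,0,0,0],[0,0,0,0],[0,0,0,0],[0,0,0,0],[0,0,0,0]]'
python3 - <<'E'
from h import *
t=snap('top')
g=cv2.cvtColor(t['im'],cv2.COLOR_BGR2GRAY);hsv=cv2.cvtColor(t['im'],cv2.COLOR_BGR2HSV)
up=cv2.resize(g,None,fx=3,fy=3,interpolation=cv2.INTER_CUBIC)
C=cv2.HoughCircles(up,cv2.HOUGH_GRADIENT_ALT,1.5,60,param1=150,param2=0.55,minRadius=36,maxRadius=64)
for x,y,r in ([] if C is None else C[0]):
    u,v=x/3-.33,y/3-.33
    print('px',round(u,1),round(v,1),'r',r,'sat',hsv[max(0,int(v)-12):int(v)+12,max(0,int(u)-12):int(u)+12,1].mean().round(),'z85',plane(t,u,v,85)[:2],'z204',plane(t,u,v,204)[:2])
for p in [(624,29,204),(625,-86,204),(625,-200,204)]: print(proj(t,p))
for r in range(135,215,2): print(r,''.join(' .:-=+*#%@'[min(9,int(q)//22)] for q in g[r,285:425]))
# cover: dark region centre
for n,p in [('rib',(598.5,209,184)),('old rib',(598,226,184))]: print(n,proj(t,p))
for r in range(165,220,2): print(r,''.join(' .:-=+*#%@'[min(9,int(q)//16)] for q in g[r,200:285]))
E
```

```text
time: 42.83
ee_pos: [415.4, -200.7, 372.7]
tool_rot: [-3.142, -0.0, 1.578]
contact_force: [-0.9, 0.7, -0.1]
finger_gap: 0.319
finger_force: 0.0
time: 43.83
ee_pos: [414.5, -200.6, 372.8]
tool_rot: [3.142, -0.0, 1.577]
contact_force: [-0.6, -0.3, -0.2]
finger_gap: 0.319
finger_force: 0.0
px 505.2 251.2 r 46.08245 sat 178.0 z85 [ 433.7 -496.6] z204 [ 426.6 -457.4]
px 293.7 224.7 r 43.241997 sat 24.0 z85 [518.6  90.1] z204 [505.2  85.6]
px 316.2 178.7 r 47.742542 sat 8.0 z85 [647.3  25.1] z204 [624.2  25.4]
px 357.7 179.2 r 46.271122 sat 8.0 z85 [643.8 -91.4] z204 [621.  -82.4]
px 402.7 177.2 r 44.378376 sat 8.0 z85 [ 647.3 -218. ] z204 [ 624.2 -199.6]
[314.8 178.8]
[359.  177.6]
[402.8 176.9]
135 ========+=====================================================================+==++++=+==++++++++++++++++=++++++++++===++++++++++++======+++
137 =================================================================++++++++++++++++++++++++++++++++++++++++++++++++++++=++++++++++++++=======+
139 ==========+++++++++++++=====+===+====+=+==+++++++++++++++++=++++++++++++++++++++++++++++++*+++++++++++++++
[... 7259 characters left out ...]
##*#*##*#*+=:..............:-++++=:. .   ............:=****###**=:. .:
207 #####################*#**+-:................:::::...................:=+*###***+-:  .:
209 @@@@@@@@@@@@@@@@@%%%%%%%#*-............ ........ ...................:=+**#*#**+-. .:-
211 %%%%%%@@@@@@@@@@@@@@@@@@@%+:.......................................:-+***##***+-. .::
213 ===++++++++***********###*=----:::::::::::.........................:-=+*******+-. .::
215 -------==++++++++=++++++++===================-------------:::::::::-=++++*+*++=:. .::
217 ++++=-:-=++++++++++++++++++++++++++=++++=++=+====+++===============+++++++++++=:. .::
219 +++++=:-=+++=+++++++++++++=+++++++++++++++++++++++++++=+=+++=+==++==+=+=+==+==-:. .::
```

```bash
python3 -c "
from rig import env
print(env.job_done())"
```

```text
the job is handed in; nothing more can be done
None
```

The job is handed in at about 44 s on the robot's clock: the sample cell stands in hole2, the check standard is in the well with its pointer on the mark, the cover is shut to its stop, and the three steel pails hang on hooks 1–3; no verdict was returned.

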